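# Make up the paper kit and the gadget kit

## Robot

A 6-joint arm with a two-finger parallel gripper is mounted at the origin on a cart in front of the work surface, level with it; the furniture and walls round the work are solid. World frame = base frame: x ahead of the robot, y to its left, z up, the work surface at z = 0. Lengths are in m, angles in degrees, forces in N, time in s.
With the tool pointing down it reaches from about 0.35 to 0.925 m from the base axis. Payload 6.4 kg.
Tool frame: the origin (TCP) lies at the very end of the fingers, on their centre line; the grasp point (between the pads) lies 19 mm behind it; z points along the fingers, y is the line along which they close (so a half turn about z gives the same grasp; the last joint's range is limited). The gripper opens to 94 mm and grips with 3 to 60 N. Pads are 16 mm wide; open, the fingers measure 119 mm over their backs; the gripper's body (75 mm by 177 mm) begins 78 mm behind the grasp point.
Start: joints at [61.645, 14.043, 89.255, -0, 76.702, -9.975], TCP at [0.205, 0.617, 0.205] pointing down, gripper open.
Joint ranges: [-179.41, 179.41], [-58.25, 129.5], [7.25, 145.43], [-54.29, 234.29], [11.92, 165.04], [-157.13, 157.13]. Speed limits (degrees/s): [147.25, 147.25, 180, 180, 180, 180].

## Interface

Orientations are given as [roll, pitch, yaw] about the fixed x, y, z axes, in that order (R = Rz(yaw) Ry(pitch) Rx(roll)).
In Python, from bench import get_state, vision, job_done gives the robot as it stands. The module is installed in compiled form; this text tells all that it offers.
- The arm moves only by the tool step_arm, never from a script. Its argument "steps" is a list of rows, each a list of 3 entries, a list of its own where there are three numbers: the shift along the world's x, y, z in mm, then the turn, a rotation vector about the world's x, y, z in degrees, then the opening, from 0 (shut) to 1 (fully open). A call has 1 to 8 rows; each row is the pose to reach, as a shift and turn from the pose commanded when the call began; what a row does not reach only later rows make up. A row lasts 1/12 s, in which the tool goes at most 41.7 mm and 7.16 degrees, less where a joint would pass 70% of its speed; a pose out of reach is approached as far as the arm can. A call with a gripper value outside its range is refused whole. The fingers move at their own pace and stop on an object; "force" is the grip in N (left out, the last holds). Time passes only in rows, so rows that repeat a pose let the fingers close. It gives the time, the measured TCP pose, the force, the opening and the grip force at its end, in the units of the state.
- get_state(): the state, without advancing time (a new reading comes with each control period).
- vision.get_image(name): name is "scene" or "top" or "wrist"; returns a dict with "img" (400x640x3 uint8, blue, green, red), "depth" (400x640 float32, m along the optical axis (not along the pixel's ray), 0 where there is no reading), "fx", "fy", "cx", "cy" (pixels), "k1" (the pictures are not rectified: a ray, as slopes to the right and down, at radius r is drawn at 1 + k1 r^2 times it, then the intrinsics apply), "R" (3x3) and "t" (3): a world point X has camera coordinates R X + t; the wrist camera has in their place "hand_eye" (4x4, takes a point from camera to tool coordinates, whose origin is the TCP and whose axes are the flange's). Camera axes: x right, y down, z forward; pixel columns grow to the right and rows downward; lengths in m; the calibration is good to about 2 mm. A picture is of the moment at which its call begins: read the wrist's pose just before it.
- job_done(): hands the job in; it is judged then, once.
The state is a dict: "time_s": time; "qpos": joint angles; "joint_velocities": joint speeds; "effort": joint torques, N m; "ee_pos": TCP position; "orientation": TCP orientation; "ft_force": force on the tool from outside, world axes, zero at the start; "wrist_torque": the same for the moment, N m; "finger_gap": opening from 0.0 (shut) to 1.0 (fully open); "gripper_force": force on a finger pad.
Only numpy, scipy, OpenCV 4.12 (cv2) and the standard library are available. Lean on these libraries where they do the work, as an engineer would, in place of code of your own. Each camera call takes 0.05 s, during which the arm holds its last target. There are 200 camera calls.

## Task

Make up two kits from the stock in the middle of the desk. The paper kit goes in the tray with three compartments: the glue stick standing upright in the middle one, and the roll of tape and the box of staples lying flat in the two end ones, one in each; the gadget kit goes in the tray with two compartments: the earbud case lying flat in one and the battery lying in the other. Leave the lip balm, the dropper bottle and the phone where they are.

Things in the scene. Friction and masses are not known exactly. Their poses are not given: they have to be found in the camera images.
- glue_stick_mid (a point): Its centre, half-way up; z up, on its axis. Glue stick standing upright on its foot, white with a yellow label, 26 mm in diameter, 89 mm tall. One of the upright round things in the stock; the thicker and taller one.
- tape_mid (a point): Its centre, half-way up; z up, on its axis. Roll of brownish-pink tape lying flat, 37 mm in diameter, 15 mm high, with a hole in the middle.
- staple_box_mid (a point): Its centre, half-way up; z up, x along its 30 mm width, y along its 52 mm length. Small closed cardboard-coloured box of staples, 30 x 52 mm, 21 mm high.
- earbud_case_mid (a point): Its centre, half-way up; z up, x along its 46 mm width, y along its 60 mm length. White rounded earbud case lying flat, 46 x 60 mm, 22 mm high.
- battery_mid (a point): Its centre, half-way up; z up, x across it, y along its 50 mm length. Cylindrical battery lying on its side, 15 mm thick, 50 mm long; it does not roll.
- tray3: Grey-lined wooden organiser tray, fixed to the desk, 244 mm long (its x) by 112 mm wide (its y). Origin: centre of its underside; z up. Rim and dividers stand 18 mm above the desk and are 4 mm thick, the floor is 4 mm thick. Three equal open compartments in a row along its x, each 76 mm (x) by 104 mm (y) inside, centred at x = -80, 0 and +80 mm, y = 0.
- tray2: Grey-lined wooden organiser tray, fixed to the desk, 188 mm long (its x) by 112 mm wide (its y). Origin: centre of its underside; z up. Rim and dividers stand 18 mm above the desk and are 4 mm thick, the floor is 4 mm thick. Two equal open compartments in a row along its x, each 88 mm (x) by 104 mm (y) inside, centred at x = -46 and +46 mm, y = 0.
- lip_balm_mid (a point): Its centre, half-way up; z up, on its axis. Lip balm standing upright among the stock, pink, 17 mm in diameter, 68 mm tall: belongs to no kit, stays where it is.
- dropper_mid (a point): Its centre, half-way up; z up, on its axis. Brown dropper bottle with a black top, 34 mm in diameter, 102 mm tall, behind the work: stays where it is.
- phone_mid (a point): Its centre, half-way up. Black phone lying flat at the front left of the desk, 150 x 74 mm, 10 mm high: stays where it is.
Mind the look-alikes: they are no part of the job. Leave any purple or red look-alike of the part that bears staple_box_mid alone.

How it is judged (in metres and radians):
At the end, for the whole second after the job is handed in: Three-part tray: glue stick upright (7 degrees) in the middle, tape and staple box flat in the two ends, one each. Two-part tray: earbud case flat in one part, battery in the other. All on the floors (4 mm), at rest; lip balm, dropper, phone within 30 mm of their places (y of glue_stick_mid in the frame of tray3 between -0.05 and 0.05 m and z of glue_stick_mid in the frame of tray3 between 0.0445 and 0.0525 m and x of glue_stick_mid in the frame of tray3 between -0.034 and 0.034 m and angle between glue_stick_mid's own z axis and vertical below 0.12 rad and y of tape_mid in the frame of tray3 between -0.05 and 0.05 m and z of tape_mid in the frame of tray3 between 0.0075 and 0.0155 m and y of staple_box_mid in the frame of tray3 between -0.05 and 0.05 m and z of staple_box_mid in the frame of tray3 between 0.0105 and 0.0185 m and y of earbud_case_mid in the frame of tray2 between -0.05 and 0.05 m and z of earbud_case_mid in the frame of tray2 between 0.011 and 0.019 m and y of battery_mid in the frame of tray2 between -0.05 and 0.05 m and z of battery_mid in the frame of tray2 between 0.0075 and 0.0155 m and ((x of tape_mid in the frame of tray3 between 0.044 and 0.116 m and x of staple_box_mid in the frame of tray3 between -0.116 and -0.044 m) or (x of tape_mid in the frame of tray3 between -0.116 and -0.044 m and x of staple_box_mid in the frame of tray3 between 0.044 and 0.116 m)) and ((x of earbud_case_mid in the frame of tray2 between 0.006 and 0.088 m and x of battery_mid in the frame of tray2 between -0.088 and -0.006 m) or (x of earbud_case_mid in the frame of tray2 between -0.088 and -0.006 m and x of battery_mid in the frame of tray2 between 0.006 and 0.088 m)) and linear speed of each of glue_stick, tape, staple_box, earbud_case, battery below 0.02 m/s and distance of each of lip_balm_mid, dropper_mid, phone_mid from where it was at the start of the episode below 0.03 m); the robot touches nothing.
It fails at once if the lip balm is moved from its place (more than 30 mm) or knocked over (distance of lip_balm_mid from where it was at the start of the episode above 0.03 m or angle between lip_balm_mid's own z axis and vertical above 0.5 rad).
It fails at once if the dropper bottle is moved from its place (more than 30 mm) or knocked over (distance of dropper_mid from where it was at the start of the episode above 0.03 m or angle between dropper_mid's own z axis and vertical above 0.5 rad).
It fails at once if the phone is moved from its place (more than 30 mm) or knocked over (distance of phone_mid from where it was at the start of the episode above 0.03 m or angle between phone_mid's own z axis and vertical above 0.5 rad).
It also fails if it takes over 128 s, if anything falls off the work surface, if the arm or the gripper's body presses on something with over 40 N, if the wrist force passes 120 N, or if a joint passes its speed limit or range.

## Working session

There is one attempt and no reset: what is moved stays moved. The work goes in short steps, Python scripts to look and compute and a tool call to move; the robot and the scene stay as the last step left them, time stands still between calls to the robot, and variables do not carry over. Pictures are saved under pics/ and viewed, at most 14 in all, crops included, and the job is handed in when it is done.

Besides the shell and the picture viewer there is one more tool, called after "Request:" as a command line: name --argument value ..., lists and objects as JSON in quotes. step_arm: Moves the arm, as the interface text tells. Its arguments: {"type":"object","properties":{"steps":{"type":"array"},"force":{"type":"number"}},"required":["steps"]}

```bash
mkdir -p pics
cat > h.py <<'E'
import numpy as np,cv2
from bench import get_state,vision,job_done
def grab(n):
    d=vision.get_image(n); return d
def save(d,f,box=None,s=1):
    im=d["img"]
    if box: im=im[box[1]:box[3],box[0]:box[2]]
    cv2.imwrite(f,cv2.resize(im,None,fx=s,fy=s,interpolation=cv2.INTER_CUBIC))
def ray(d,u,v):
    K=np.array([[d["fx"],0,d["cx"]],[0,d["fy"],d["cy"]],[0,0,1]])
    p=cv2.undistortPoints(np.array([[[u,v]]],float),K,np.array([d["k1"],0,0,0.]))[0,0]
    return np.array([p[0],p[1],1])
def atz(d,u,v,z):
    r=d["R"].T@ray(d,u,v); c=-d["R"].T@d["t"]
    return c+r*(z-c[2])/r[2]
def dep(d,u,v):
    z=d["depth"][int(v),int(u)]; return d["R"].T@(ray(d,u,v)*z-d["t"])
E
python3 - <<'E'
from h import *
for n in("top","scene"):
    d=grab(n); save(d,f"pics/{n}.png",s=1.25); np.savez(n,**d); print(n,-d["R"].T@d["t"],d["R"].round(2).tolist(),d["fx"],d["k1"])
print(get_state())
E
```

```text
top [0.496514  0.0899531 1.1440604] [[0.01, -1.0, -0.01], [-1.0, -0.0, -0.1], [0.1, 0.01, -1.0]] 407.31137065226005 -0.016619730972907417
scene [-0.39870891 -0.4858832   0.65575048] [[0.52, -0.86, 0.03], [-0.39, -0.26, -0.88], [0.76, 0.45, -0.47]] 441.30917429976176 -0.030857424959918747
{'time_s': 0.1, 'qpos': array([ 6.16433343e+01,  1.40799275e+01,  8.93174842e+01,  9.56066027e-05,
        7.66997471e+01, -9.97332796e+00]), 'joint_velocities': array([-0.06917955, -0.04050467, -0.17991311, -0.07315406,  0.01445497,
       -0.08933194]), 'effort': array([-7.87933113e-04, -4.16912770e+01, -3.15526700e+01,  6.85739913e-02,
        3.09557479e-02, -6.43298858e-05]), 'ee_pos': array([0.20471054, 0.61636377, 0.20446181]), 'orientation': array([-1.79904326e+02, -1.69184860e-02,  1.61616626e+02]), 'ft_force': array([ 0.33246753, -0.20882109,  0.35553632]), 'wrist_torque': array([ 0.04646768,  0.02166217, -0.00756852]), 'gripper_force': 0.0, 'finger_gap': 0.9994141726375986}
```

View pics/top.png

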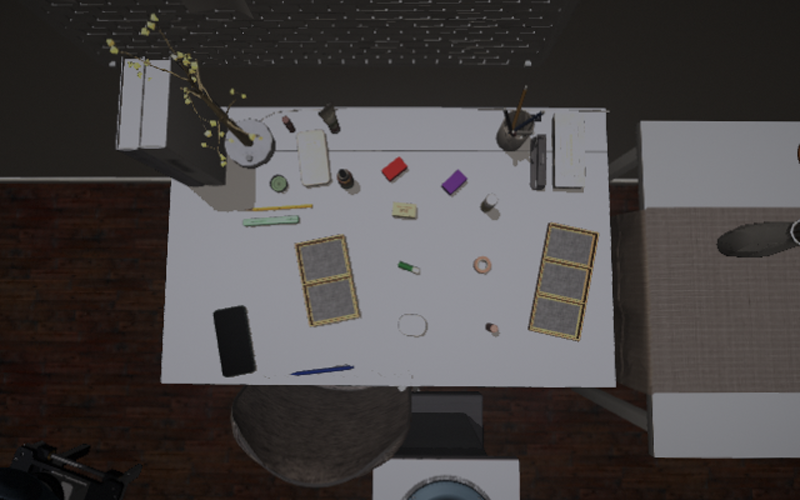

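View pics/scene.png

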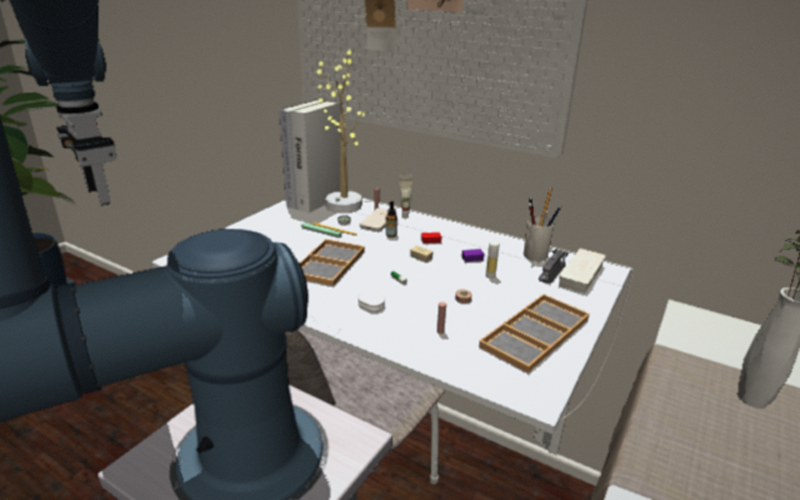

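Both pictures show the same set. At 800 px scale in the top view:
- **Staple box:** tan box at (404,210). The red (395,168) and purple (454,182) boxes are look-alikes.
- **Glue stick:** the thick white upright at (489,203). The lip balm is the pink one at (491,327).
- **Tape:** (482,265).
- **Battery:** (408,267). The green pen at (270,221) is not it.
- **Earbud case:** (412,325). The white box at (313,157) is too big.

I'll check these in one close crop.

Run:
```python
from h import *
d=dict(np.load("top.npz")); save(d,"pics/crop.png",(220,120,500,290),2.85)
```

```text
(no output)
```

View pics/crop.png

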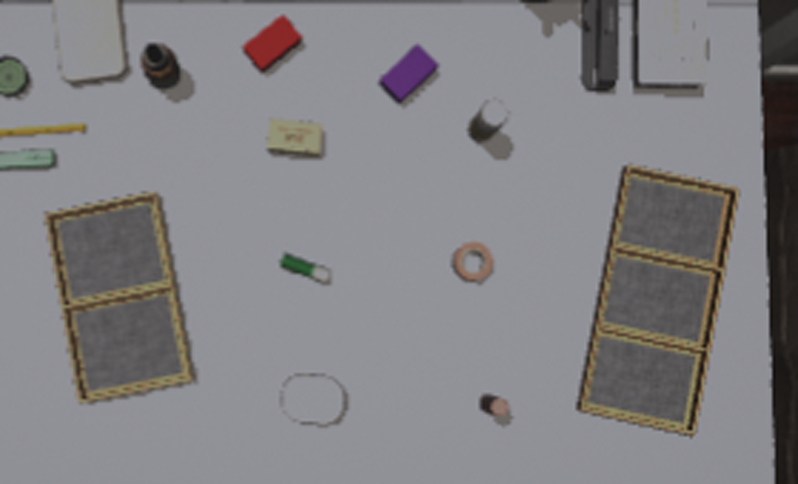

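The crop confirms the choices (crop px): tan box (295,138), glue stick cap (493,113), tape (473,262), battery (305,268), case (313,399), trays at left (119,298) and right (658,300). I'll measure each one from the depth picture.

Run:
```python
from h import *
d=dict(np.load("top.npz"))
c=lambda u,v:(220+u/2.85,120+v/2.85)
H,W=d["depth"].shape
K=np.array([[d["fx"],0,d["cx"]],[0,d["fy"],d["cy"]],[0,0,1]])
g=np.stack(np.meshgrid(np.arange(W),np.arange(H)),-1).reshape(-1,1,2).astype(float)
r=cv2.undistortPoints(g,K,np.array([d["k1"],0,0,0.]))[:,0]
z=d["depth"].reshape(-1,1)
P=((np.hstack([r,np.ones((len(r),1))])*z-d["t"])@d["R"]).reshape(H,W,3)
for n,u,v,zt in [("staple",295,138,.021),("glue",490,115,.089),("tape",473,262,.015),("batt",305,268,.015),("case",313,399,.022),("lip",499,406,.068),("drop",157,55,.102),("red",272,43,.021),("purp",409,73,.021)]:
    u,v=map(int,c(u,v)); w=P[v-15:v+16,u-15:u+16].reshape(-1,3)
    m=w[(w[:,2]>zt*.6)&(w[:,2]<zt*1.4)]
    if len(m)<5: print(n,len(m),w[:,2].max());continue
    rect=cv2.minAreaRect((m[:,:2]*1000).astype(np.float32)); b=(m[:,:2].min(0)+m[:,:2].max(0))/2
    print(n,len(m),"rect",np.round(rect[0],1),np.round(rect[1],1),round(rect[2],1),"zmed",np.median(m[:,2]).round(4),"px@z",(atz(d,*c(*{'staple':(295,136),'glue':(493,113)}.get(n,(0,0))),zt)[:2]*1000).round(1) if n in('staple','glue') else '')
for n,cs in [("tray2",[(46,211),(156,193),(192,382),(82,402)]),("tray3",[(626,165),(738,188),(694,433),(578,409)])]:
    q=np.array([atz(d,*c(*p),.018)[:2] for p in cs])*1000
    print(n,q.round(1).tolist(),"c",q.mean(0).round(1),[np.linalg.norm(q[i]-q[i-1]).round(1) for i in range(4)],"ang",[np.degrees(np.arctan2(*(q[i]-q[j])[::-1])).round(1) for i,j in((0,3),(1,2))])
s=P[200:220,320:330,2];print("desk z",np.median(s))
```

```text
staple 206 rect [693.9  93.7] [51.9 30.5] 83.9 zmed 0.0218 px@z [692.6  90.9]
glue 99 rect [704.2 -90.9] [22.7 24.8] 41.6 zmed 0.0886 px@z [703.  -91.4]
tape 101 rect [572.8 -81.4] [33.4 36. ] 0.5 zmed 0.0163 px@z 
batt 85 rect [565.5  83.3] [48.6 13.7] 70.6 zmed 0.0139 px@z 
case 324 rect [439.   73.3] [57.8 45.9] 88.5 zmed 0.0231 px@z 
lip 45 rect [436.  -94.8] [15.4 15.2] 88.1 zmed 0.0686 px@z 
drop 84 rect [756.4 224. ] [23.7 27.6] 17.5 zmed 0.0776 px@z 
red 205 rect [788.5 116.3] [31.1 52.2] 39.1 zmed 0.0216 px@z 
purp 205 rect [758.5 -19.1] [30.2 54.1] 44.7 zmed 0.0221 px@z 
tray2 [[617.9, 334.2], [636.1, 226.6], [453.0, 188.8], [433.1, 294.6]] c [535. 261.] [np.float64(189.0), np.float64(109.1), np.float64(187.0), np.float64(107.6)] ang [np.float64(12.1), np.float64(11.7)]
tray3 [[665.9, -233.0], [643.8, -341.7], [407.4, -292.1], [429.6, -181.6]] c [ 536.7 -262.1] [np.float64(241.8), np.float64(111.0), np.float64(241.5), np.float64(112.7)] ang [np.float64(-12.3), np.float64(-11.9)]
desk z 0.0017108556427249048
```

Everything measured matches the given sizes. Targets in mm, with the long axis where it matters:

| Thing | Position | Angle |
|---|---|---|
| Case | (439,73) | long axis 88.5° |
| Battery | (565,83) | long axis 70.6° |
| Staple box | (694,94) | long axis 83.9° |
| Tape | (573,-81) | – |
| Glue stick | (704,-91) | – |
| Tray2 compartments | (490,251) and (580,271) | x axis at 12° |
| Tray3 compartments | (459,-245), (537,-262), (615,-279) | x axis at -12° |

The closing line is at yaw - 90. I'll start with the earbud case, closing at -1.5°, which is a turn of about -73°.

Request:
step_arm --steps '[[[30, -40, 0], [0, 0, -7], 1], [[50, -80, 0], [0, 0, -14], 1], [[70, -120, 0], [0, 0, -21], 1], [[85, -158, 0], [0, 0, -28], 1], [[101, -196, 0], [0, 0, -35], 1], [[117, -234, 0], [0, 0, -42], 1], [[133, -272, 0], [0, 0, -49], 1], [[149, -310, 0], [0, 0, -56], 1]]' --force 15

```text
time_s: 0.77
ee_pos: [0.3494, 0.3157, 0.2051]
orientation: [-180.0, 0.0, 105.3]
ft_force: [-0.2, 0.4, 0.0]
finger_gap: 0.999
gripper_force: 0.0
```

Request:
step_arm --steps '[[[14, -38, -5], [0, 0, -6], 1], [[28, -76, -20], [0, 0, -12], 1], [[42, -113, -35], [0, 0, -17], 1], [[56, -150, -50], [0, 0, -17], 1], [[70, -187, -65], [0, 0, -17], 1], [[84, -224, -80], [0, 0, -17], 1], [[87, -238, -100], [0, 0, -17], 1], [[87, -238, -100], [0, 0, -17], 1]]'

```text
time_s: 1.43
ee_pos: [0.4344, 0.0768, 0.1018]
orientation: [-179.6, 0.0, 88.3]
ft_force: [-0.5, -0.5, 0.1]
finger_gap: 0.997
gripper_force: 0.0
```

Run:
```python
from h import *
s=get_state(); d=grab("wrist"); save(d,"pics/w1.png"); print(s["ee_pos"],s["orientation"],get_state()["ee_pos"],d["hand_eye"].round(3).tolist())
```

```text
[0.43439466 0.07684709 0.10181057] [-1.79613246e+02  1.46262894e-02  8.83203793e+01] [0.43483751 0.07842138 0.10338826] [[-0.0, -0.963, -0.27, 0.079], [1.0, -0.0, 0.001, 0.0], [-0.001, -0.27, 0.963, -0.18], [0.0, 0.0, 0.0, 1.0]]
```

View pics/w1.png

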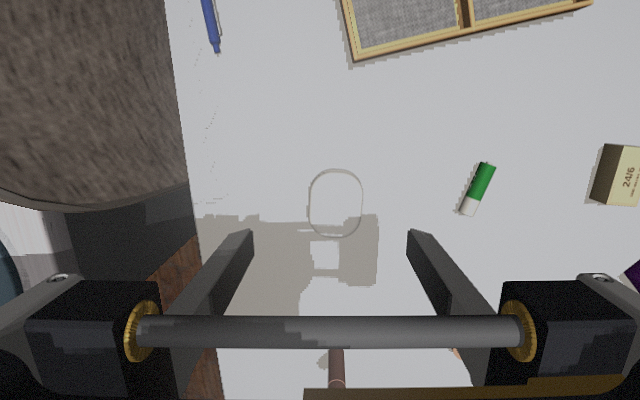

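The case is at about (336,203), between the fingers in x. The battery is at (478,188). I'll cross-check both with the hand-eye calibration.

```bash
cat >> h.py <<'E'
from scipy.spatial.transform import Rotation as Ro
def wristcam(d,s):
    T=np.eye(4);T[:3,:3]=Ro.from_euler("xyz",s["orientation"],degrees=True).as_matrix();T[:3,3]=s["ee_pos"]
    M=np.linalg.inv(T@d["hand_eye"]); d["R"]=M[:3,:3]; d["t"]=M[:3,3]; return d
E
python3 - <<'E'
from h import *
s=get_state(); d=wristcam(grab("wrist"),s); print(s["ee_pos"])
for p,z in [((336,172),.022),((336,236),.02),((309,203),.022),((363,203),.022),((488,164),.015),((465,214),.01)]: print(p,(atz(d,*p,z)*1000).round(1),(dep(d,*p)*1000).round(1))
E
```

```text
[0.43483751 0.07842138 0.10338826]
(336, 172) [441. 107.  22.] [441.2 104.7  10.6]
(336, 236) [439.7  48.5  20. ] [439.7  49.8  23.1]
(309, 203) [417.2  80.5  22. ] [417.   79.8  19.5]
(363, 203) [463.6  79.3  22. ] [465.7  73.    1.1]
(488, 164) [572.1 109.3  15. ] [579.  106.7   1. ]
(465, 214) [558.1  62.6  10. ] [555.5  64.7  15.9]
```

Request:
step_arm --steps '[[[5, -3, -35], [0, 0, 0], 1], [[5, -3, -70], [0, 0, 0], 1], [[5, -3, -90], [0, 0, 0], 1], [[5, -3, -98], [0, 0, 0], 1], [[5, -3, -98], [0, 0, 0], 1], [[5, -3, -98], [0, 0, 0], 0.3], [[5, -3, -98], [0, 0, 0], 0.3], [[5, -3, -98], [0, 0, 0], 0.3]]'

```text
time_s: 2.2
ee_pos: [0.4431, 0.0769, 0.0093]
orientation: [179.8, 0.0, 88.7]
ft_force: [-0.3, -0.8, 0.8]
finger_gap: 0.824
gripper_force: 0.0
```

Request:
step_arm --steps '[[[0, 0, 0], [0, 0, 0], 0.3], [[0, 0, 0], [0, 0, 0], 0.3], [[0, 0, 0], [0, 0, 0], 0.3], [[0, 0, 0], [0, 0, 0], 0.3]]'

```text
time_s: 2.53
ee_pos: [0.4415, 0.0766, 0.0077]
orientation: [180.0, -0.0, 88.6]
ft_force: [-0.2, 0.2, -0.3]
finger_gap: 0.543
gripper_force: 0.2
```

Request:
step_arm --steps '[[[0, 0, -2], [0, 0, 0], 0.3], [[0, 0, -2], [0, 0, 0], 0.3], [[0, 0, -2], [0, 0, 0], 0.3], [[0, 0, 30], [0, 0, 0], 0.3], [[0, 0, 60], [0, 0, 3], 0.3], [[0, 0, 80], [0, 0, 6], 0.3], [[0, 0, 80], [0, 0, 9], 0.3], [[0, 0, 80], [0, 0, 12], 0.3]]' --force 20

```text
time_s: 3.2
ee_pos: [0.4427, 0.0765, 0.089]
orientation: [179.8, 0.1, 100.8]
ft_force: [-0.4, 0.7, -1.1]
finger_gap: 0.473
gripper_force: 19.8
```

Request:
step_arm --steps '[[[10, 38, 0], [0, 0, 1], 0.3], [[20, 76, 0], [0, 0, 1], 0.3], [[30, 114, 0], [0, 0, 1], 0.3], [[40, 150, 0], [0, 0, 1], 0.3], [[48, 175, -10], [0, 0, 1], 0.3], [[48, 175, -40], [0, 0, 1], 0.3], [[48, 175, -60], [0, 0, 1], 0.3], [[48, 175, -60], [0, 0, 1], 0.3]]'

```text
time_s: 3.87
ee_pos: [0.4855, 0.251, 0.0226]
orientation: [-179.5, 0.0, 101.7]
ft_force: [-0.5, -0.4, -0.4]
finger_gap: 0.48
gripper_force: 19.8
```

Run:
```python
from h import *
s=get_state(); d=grab("wrist"); save(d,"pics/w2.png"); print(s["ee_pos"],s["orientation"],s["finger_gap"])
```

```text
[0.4854981  0.25103339 0.02263791] [-1.79467527e+02  3.92430927e-02  1.01672016e+02] 0.480239763713964
```

View pics/w2.png

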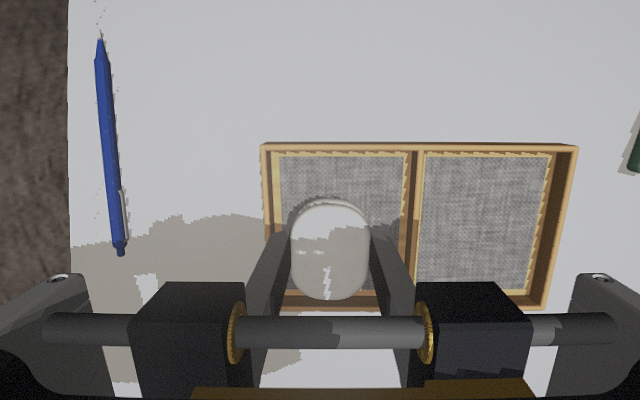

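The case is held at (330,250), above the left (near) compartment, whose inner edges run from x = 272 to 410. The other compartment is empty. I'll nudge it by +3 mm in x and +4 mm in y, then lower and release.

Request:
step_arm --steps '[[[3, 4, -5], [0, 0, 0], 0.3], [[3, 4, -12], [0, 0, 0], 0.3], [[3, 4, -17], [0, 0, 0], 0.3], [[3, 4, -18], [0, 0, 0], 0.3], [[3, 4, -18], [0, 0, 0], 0.3], [[3, 4, -18], [0, 0, 0], 0.3]]'

```text
time_s: 4.42
ee_pos: [0.4929, 0.2556, 0.01]
orientation: [179.9, 0.0, 101.6]
ft_force: [1.5, 0.3, 0.7]
finger_gap: 0.48
gripper_force: 19.8
```

Request:
step_arm --steps '[[[-2, 0, -1], [0, 0, 0], 0.48], [[-2, 0, -1], [0, 0, 0], 0.58], [[-2, 0, -1], [0, 0, 0], 0.58], [[-2, 0, -1], [0, 0, 0], 0.58], [[-2, 0, 10], [0, 0, 0], 0.58], [[-2, 0, 40], [0, 0, 0], 0.58], [[-2, 0, 80], [0, 0, 0], 0.58]]'

```text
time_s: 5.0
ee_pos: [0.4872, 0.2548, 0.0875]
orientation: [-179.5, 0.0, 101.6]
ft_force: [0.0, 0.8, 0.3]
finger_gap: 0.578
gripper_force: 0.0
```

Run:
```python
from h import *
s=get_state(); d=grab("wrist"); save(d,"pics/w3.png"); print(s["ee_pos"],s["orientation"],s["finger_gap"])
```

```text
[0.4872476  0.25479745 0.08748958] [-1.79533133e+02  2.99350968e-02  1.01618309e+02] 0.5779056591990268
```

View pics/w3.png

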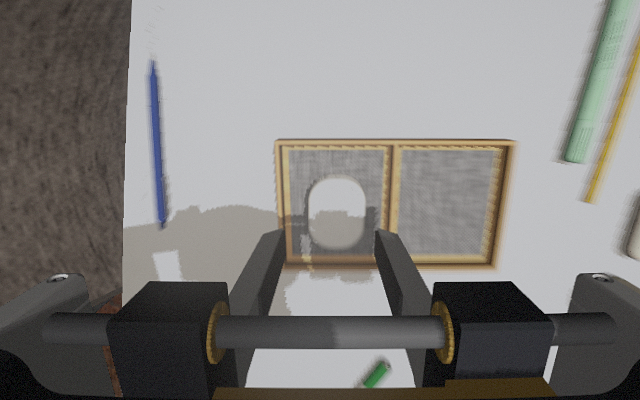

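The case lies flat in the near compartment, at (336,212). Next is the battery at (565,84), yaw 70.6°.

Request:
step_arm --steps '[[[15, -34, 5], [0, 0, -7], 1], [[30, -68, 5], [0, 0, -14], 1], [[45, -102, 5], [0, 0, -21], 1], [[60, -136, 0], [0, 0, -28], 1], [[78, -171, -10], [0, 0, -31], 1], [[78, -171, -30], [0, 0, -31], 1], [[78, -171, -40], [0, 0, -31], 1], [[78, -171, -40], [0, 0, -31], 1]]'

```text
time_s: 5.72
ee_pos: [0.566, 0.0847, 0.0469]
orientation: [-179.7, 0.1, 70.6]
ft_force: [0.0, 0.8, 0.0]
finger_gap: 1.001
gripper_force: 0.0
```

Run:
```python
from h import *
s=get_state(); d=grab("wrist"); save(d,"pics/w4.png"); print(s["ee_pos"],s["orientation"],s["finger_gap"])
```

```text
[0.56598115 0.08471446 0.04690817] [-1.79683612e+02  7.83130196e-02  7.05963228e+01] 1.0007836442426152
```

View pics/w4.png

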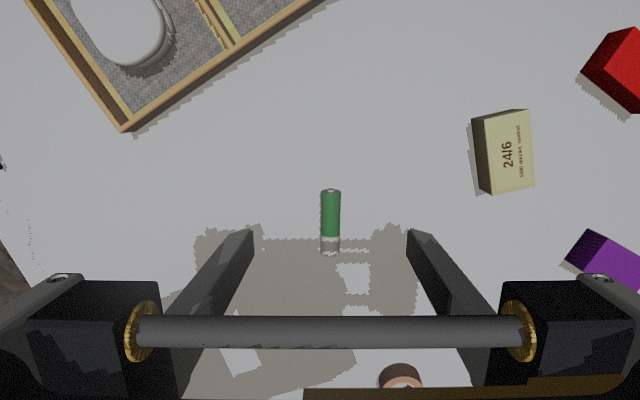

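The battery is at (330,222), aligned and centred between the fingers. I'll descend and grip.

Request:
step_arm --steps '[[[0, 0, -20], [0, 0, 0], 0.5], [[0, 0, -36], [0, 0, 0], 0.4], [[0, 0, -42], [0, 0, 0], 0.3], [[0, 0, -43], [0, 0, 0], 0.2], [[0, 0, -43], [0, 0, 0], 0.0], [[0, 0, -43], [0, 0, 0], 0.0], [[0, 0, -43], [0, 0, 0], 0.0], [[0, 0, -43], [0, 0, 0], 0.0]]'

```text
time_s: 6.43
ee_pos: [0.5691, 0.0847, 0.0075]
orientation: [179.9, -0.0, 70.6]
ft_force: [0.7, -1.0, -0.1]
finger_gap: 0.464
gripper_force: 0.0
```

Request:
step_arm --steps '[[[0, 0, 0], [0, 0, 0], 0], [[0, 0, 0], [0, 0, 0], 0], [[0, 0, 0], [0, 0, 0], 0], [[0, 0, 0], [0, 0, 0], 0], [[0, 0, 0], [0, 0, 0], 0], [[0, 0, 0], [0, 0, 0], 0], [[0, 0, 0], [0, 0, 0], 0]]'

```text
time_s: 7.02
ee_pos: [0.5684, 0.0846, 0.0065]
orientation: [-180.0, 0.0, 70.6]
ft_force: [-0.4, -0.1, 0.2]
finger_gap: 0.152
gripper_force: 20.0
```

The tips sit only just below the battery's axis, so I'll regrip 4 mm lower.

Request:
step_arm --steps '[[[0, 0, 0], [0, 0, 0], 0.25], [[0, 0, -2], [0, 0, 0], 0.25], [[0, 0, -4], [0, 0, 0], 0.25], [[0, 0, -4], [0, 0, 0], 0.25], [[0, 0, -4], [0, 0, 0], 0], [[0, 0, -4], [0, 0, 0], 0], [[0, 0, -4], [0, 0, 0], 0], [[0, 0, -4], [0, 0, 0], 0]]'

```text
time_s: 7.68
ee_pos: [0.5684, 0.0847, 0.0025]
orientation: [180.0, -0.0, 70.6]
ft_force: [-0.6, -0.5, -0.5]
finger_gap: 0.151
gripper_force: 20.0
```

Request:
step_arm --steps '[[[0, 0, 0], [0, 0, 0], 0], [[0, 0, 20], [0, 0, 7], 0], [[0, 0, 50], [0, 0, 14], 0], [[0, 0, 75], [0, 0, 21], 0], [[3, 40, 75], [0, 0, 28], 0], [[5, 80, 75], [0, 0, 31], 0], [[8, 120, 75], [0, 0, 31], 0], [[10, 160, 75], [0, 0, 31], 0]]'

```text
time_s: 8.35
ee_pos: [0.5786, 0.2462, 0.0779]
orientation: [180.0, 0.0, 101.6]
ft_force: [0.5, 0.9, 0.2]
finger_gap: 0.154
gripper_force: 20.0
```

Request:
step_arm --steps '[[[1, 24, -10], [0, 0, 0], 0], [[1, 24, -40], [0, 0, 0], 0], [[1, 24, -62], [0, 0, 0], 0], [[1, 24, -68], [0, 0, 0], 0], [[1, 24, -70], [0, 0, 0], 0], [[1, 24, -70], [0, 0, 0], 0], [[1, 24, -70], [0, 0, 0], 0]]'

```text
time_s: 8.93
ee_pos: [0.58, 0.2685, 0.0082]
orientation: [179.9, -0.0, 101.6]
ft_force: [-1.5, 0.2, 0.1]
finger_gap: 0.149
gripper_force: 20.0
```

Request:
step_arm --steps '[[[0, 0, -1], [0, 0, 0], 0.1], [[0, 0, -1], [0, 0, 0], 0.35], [[0, 0, -1], [0, 0, 0], 0.35], [[0, 0, -1], [0, 0, 0], 0.35], [[0, 0, -1], [0, 0, 0], 0.35], [[0, 0, 20], [0, 0, 0], 0.35], [[0, 0, 55], [0, 0, 0], 0.4], [[0, 0, 80], [0, 0, 0], 0.6]]'

```text
time_s: 9.6
ee_pos: [0.5796, 0.2687, 0.0891]
orientation: [180.0, -0.0, 101.6]
ft_force: [0.6, -0.1, 0.2]
finger_gap: 0.439
gripper_force: 0.0
```

Run:
```python
from h import *
s=get_state(); d=grab("wrist"); save(d,"pics/w5.png"); print(s["ee_pos"],s["orientation"],s["finger_gap"])
```

```text
[0.57955807 0.26869284 0.08905748] [ 1.79979773e+02 -3.10271661e-03  1.01617782e+02] 0.43911401691676366
```

View pics/w5.png

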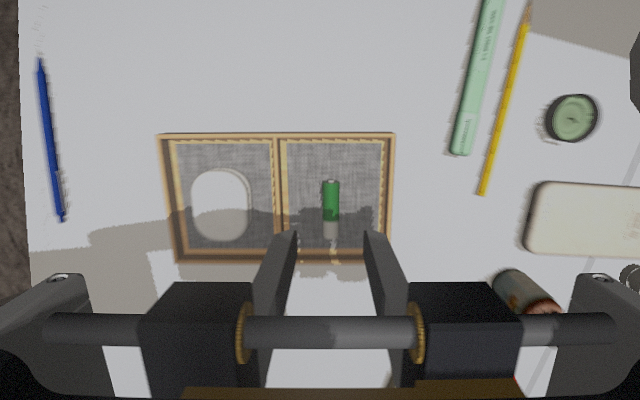

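The battery lies in the far compartment at (331,210), with the case next to it. Next is the staple box at (694,93), yaw 83.9°.

Request:
step_arm --steps '[[[20, -35, 5], [0, 0, -6], 1], [[40, -70, 5], [0, 0, -12], 1], [[60, -105, 5], [0, 0, -17.7], 1], [[80, -140, 0], [0, 0, -17.7], 1], [[100, -165, -10], [0, 0, -17.7], 1], [[114, -176, -30], [0, 0, -17.7], 1], [[114, -176, -40], [0, 0, -17.7], 1], [[114, -176, -40], [0, 0, -17.7], 1]]'

```text
time_s: 10.32
ee_pos: [0.6913, 0.0921, 0.0438]
orientation: [-179.7, 0.0, 83.8]
ft_force: [-0.7, 0.2, -0.4]
finger_gap: 0.996
gripper_force: 0.0
```

Run:
```python
from h import *
s=get_state(); d=grab("wrist"); save(d,"pics/w6.png"); print(s["ee_pos"],s["orientation"],s["finger_gap"])
```

```text
[0.69125102 0.092103   0.04382129] [-1.79653949e+02  1.36568990e-02  8.38371120e+01] 0.9960525464516715
```

View pics/w6.png

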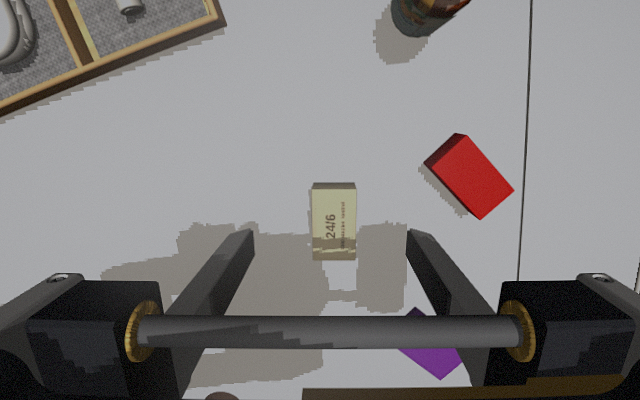

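The tan "24/6" box at (334,222) is centred and aligned, and the red and purple boxes are clear of the fingers. I'll grip it.

Request:
step_arm --steps '[[[2, 1, -20], [0, 0, 0], 0.7], [[2, 1, -36], [0, 0, 0], 0.5], [[2, 1, -41], [0, 0, 0], 0.1], [[2, 1, -41], [0, 0, 0], 0.1], [[2, 1, -41], [0, 0, 0], 0.1], [[2, 1, -41], [0, 0, 0], 0.1], [[2, 1, -41], [0, 0, 0], 0.1], [[2, 1, -41], [0, 0, 0], 0.1]]'

```text
time_s: 11.03
ee_pos: [0.696, 0.0937, 0.0075]
orientation: [179.9, -0.0, 83.9]
ft_force: [0.2, 0.1, -0.0]
finger_gap: 0.471
gripper_force: 0.0
```

Request:
step_arm --steps '[[[0, 0, 0], [0, 0, 0], 0.1], [[0, 0, 0], [0, 0, 0], 0.1], [[0, 0, 0], [0, 0, 0], 0.1], [[0, 0, 0], [0, 0, 0], 0.1], [[0, 0, 20], [0, 0, 0], 0.1], [[0, 0, 60], [0, 0, 0], 0.1], [[0, 0, 90], [0, 0, -3], 0.1], [[0, 0, 90], [0, 0, -6], 0.1]]'

```text
time_s: 11.7
ee_pos: [0.7002, 0.0936, 0.1048]
orientation: [179.3, -0.1, 77.8]
ft_force: [0.8, 0.4, 1.0]
finger_gap: 0.317
gripper_force: 20.0
```

The box is held. I'm taking it to the far end of tray3 at (615,-279), going round the glue stick.

Request:
step_arm --steps '[[[-28, -28, 5], [0, 0, 0], 0.1], [[-56, -56, 10], [0, 0, 0], 0.1], [[-84, -84, 15], [0, 0, 0], 0.1], [[-100, -120, 15], [0, 0, 0], 0.1], [[-105, -160, 15], [0, 0, 0], 0.1], [[-105, -200, 15], [0, 0, 0], 0.1], [[-105, -240, 15], [0, 0, 0], 0.1], [[-105, -280, 15], [0, 0, 0], 0.1]]'

```text
time_s: 12.37
ee_pos: [0.5899, -0.1882, 0.1116]
orientation: [180.0, 0.0, 77.9]
ft_force: [-0.1, 0.5, -0.4]
finger_gap: 0.314
gripper_force: 20.0
```

Request:
step_arm --steps '[[[8, -39, 0], [0, 0, 0], 0.1], [[16, -78, 0], [0, 0, 0], 0.1], [[19, -92, -20], [0, 0, 0], 0.1], [[19, -92, -60], [0, 0, 0], 0.1], [[19, -92, -80], [0, 0, 0], 0.1], [[19, -92, -80], [0, 0, 0], 0.1]]'

```text
time_s: 12.87
ee_pos: [0.6053, -0.2764, 0.025]
orientation: [-179.4, -0.2, 77.9]
ft_force: [-0.0, -0.4, -1.6]
finger_gap: 0.316
gripper_force: 20.0
```

Run:
```python
from h import *
s=get_state(); d=grab("wrist"); save(d,"pics/w7.png"); print(s["ee_pos"],s["orientation"],s["finger_gap"])
```

```text
[ 0.60533613 -0.27639724  0.02502394] [-179.41462162   -0.23673088   77.86153397] 0.3161021479791763
```

View pics/w7.png

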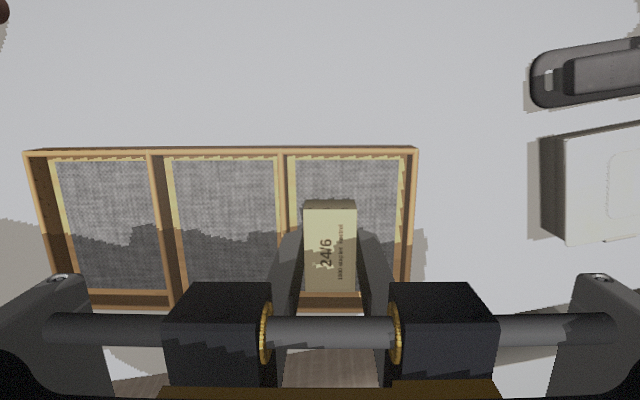

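The box is above the far compartment (288 to 408, centre 348) and sits at 330, so it needs about 7 mm more in x. Then I'll lower and release.

Request:
step_arm --steps '[[[7, -2, 0], [0, 0, 0], 0.1], [[7, -2, -5], [0, 0, 0], 0.1], [[7, -2, -12], [0, 0, 0], 0.1], [[7, -2, -17], [0, 0, 0], 0.1], [[7, -2, -18], [0, 0, 0], 0.1], [[7, -2, -18], [0, 0, 0], 0.1], [[7, -2, -18], [0, 0, 0], 0.1]]'

```text
time_s: 13.5
ee_pos: [0.6164, -0.2803, 0.0135]
orientation: [180.0, -0.0, 77.9]
ft_force: [-1.2, -0.0, -0.3]
finger_gap: 0.323
gripper_force: 20.0
```

Request:
step_arm --steps '[[[0, 0, -3], [0, 0, 0], 0.1], [[0, 0, -3], [0, 0, 0], 0.1], [[0, 0, -3], [0, 0, 0], 0.45], [[0, 0, -3], [0, 0, 0], 0.45], [[0, 0, -3], [0, 0, 0], 0.45], [[0, 0, 20], [0, 0, 0], 0.45], [[0, 0, 60], [0, 0, 0], 0.45], [[0, 0, 85], [0, 0, 0], 0.6]]'

```text
time_s: 14.17
ee_pos: [0.6169, -0.2806, 0.1009]
orientation: [179.9, 0.0, 77.9]
ft_force: [1.1, -0.2, 0.6]
finger_gap: 0.49
gripper_force: 0.0
```

Request:
step_arm --steps '[[[-8, 40, 0], [0, 0, 0], 0.7], [[-16, 80, 0], [0, 0, 0], 0.7], [[-24, 120, 0], [0, 0, 0], 0.7], [[-32, 160, 0], [0, 0, 0], 0.7], [[-43, 199, 0], [0, 0, 0], 0.7], [[-43, 199, -35], [0, 0, 0], 0.7], [[-43, 199, -52], [0, 0, 0], 0.7], [[-43, 199, -52], [0, 0, 0], 0.7]]'

```text
time_s: 14.83
ee_pos: [0.57, -0.0794, 0.0426]
orientation: [-179.6, -0.0, 78.0]
ft_force: [-0.2, 0.6, -0.5]
finger_gap: 0.702
gripper_force: 0.0
```

Run:
```python
from h import *
s=get_state(); d=grab("wrist"); save(d,"pics/w8.png"); print(s["ee_pos"],s["orientation"],s["finger_gap"])
```

```text
[ 0.57004971 -0.07943495  0.04258842] [-1.79566155e+02 -4.98678983e-02  7.79937942e+01] 0.7024575245766813
```

View pics/w8.png

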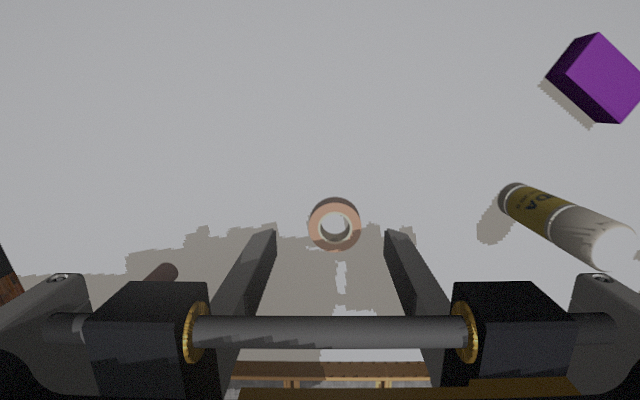

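The tape, at (334,224), is centred between the fingers. The glue stick on the right is clear. I'll grip it gently.

Request:
step_arm --steps '[[[1, -1, -20], [0, 0, 0], 0.5], [[1, -1, -36], [0, 0, 0], 0.2], [[1, -1, -41], [0, 0, 0], 0.2], [[1, -1, -42], [0, 0, 0], 0.2], [[1, -1, -42], [0, 0, 0], 0.2], [[1, -1, -42], [0, 0, 0], 0.2], [[1, -1, -42], [0, 0, 0], 0.2], [[1, -1, -42], [0, 0, 0], 0.2]]' --force 15

```text
time_s: 15.55
ee_pos: [0.5751, -0.0826, 0.0055]
orientation: [179.9, 0.0, 77.9]
ft_force: [0.6, 0.4, -0.1]
finger_gap: 0.386
gripper_force: 15.0
```

Request:
step_arm --steps '[[[0, 0, -1], [0, 0, 0], 0.2], [[0, 0, -1], [0, 0, 0], 0.2], [[0, 0, 20], [0, 0, 0], 0.2], [[0, 0, 60], [0, 0, 0], 0.2], [[0, 0, 100], [0, 0, 0], 0.2], [[-20, -36, 100], [0, 0, 0], 0.2], [[-40, -72, 100], [0, 0, 0], 0.2], [[-60, -108, 100], [0, 0, 0], 0.2]]'

```text
time_s: 16.22
ee_pos: [0.5145, -0.1913, 0.1061]
orientation: [179.8, 0.1, 78.1]
ft_force: [-0.3, 0.1, -0.0]
finger_gap: 0.385
gripper_force: 15.0
```

Request:
step_arm --steps '[[[-27, -27, 0], [0, 0, 0], 0.2], [[-54, -54, 0], [0, 0, 0], 0.2], [[-54, -54, -35], [0, 0, 0], 0.2], [[-54, -54, -70], [0, 0, 0], 0.2], [[-54, -54, -90], [0, 0, 0], 0.2], [[-54, -54, -96], [0, 0, 0], 0.2], [[-54, -54, -96], [0, 0, 0], 0.2], [[-54, -54, -96], [0, 0, 0], 0.2]]'

```text
time_s: 16.88
ee_pos: [0.4608, -0.2445, 0.0089]
orientation: [180.0, 0.0, 77.9]
ft_force: [0.4, -0.8, 0.9]
finger_gap: 0.388
gripper_force: 15.0
```

Request:
step_arm --steps '[[[0, 0, -1], [0, 0, 0], 0.5], [[0, 0, -1], [0, 0, 0], 0.5], [[0, 0, -1], [0, 0, 0], 0.5], [[0, 0, 25], [0, 0, 0], 0.5], [[0, 0, 60], [0, 0, 0], 0.6], [[0, 0, 101], [0, 0, 0], 0.8], [[0, 0, 142], [0, 0, 0], 0.8], [[20, 25, 142], [0, 0, 0], 0.8]]'

```text
time_s: 17.55
ee_pos: [0.4838, -0.225, 0.1605]
orientation: [179.1, 0.5, 77.7]
ft_force: [0.8, -1.4, 1.1]
finger_gap: 0.748
gripper_force: 0.0
```

Request:
step_arm --steps '[[[35, 21, 0], [0, 0, 0], 0.8], [[70, 42, 0], [0, 0, 0], 0.8], [[105, 63, 0], [0, 0, 0], 0.8], [[140, 84, 0], [0, 0, 0], 0.8], [[175, 105, 0], [0, 0, 0], 0.8], [[210, 126, 0], [0, 0, 0], 0.8], [[223, 129, 0], [0, 0, 0], 0.8], [[223, 129, 0], [0, 0, 0], 0.8]]'

```text
time_s: 18.22
ee_pos: [0.7057, -0.0884, 0.1506]
orientation: [179.9, -0.0, 78.1]
ft_force: [1.1, -0.7, -0.2]
finger_gap: 0.799
gripper_force: 0.0
```

Run:
```python
from h import *
s=get_state(); d=grab("wrist"); save(d,"pics/w9.png"); print(s["ee_pos"],s["orientation"],s["finger_gap"])
```

```text
[ 0.70573838 -0.08841293  0.1505644 ] [ 1.79912452e+02 -7.87206695e-03  7.81021186e+01] 0.7994992596270595
```

View pics/w9.png

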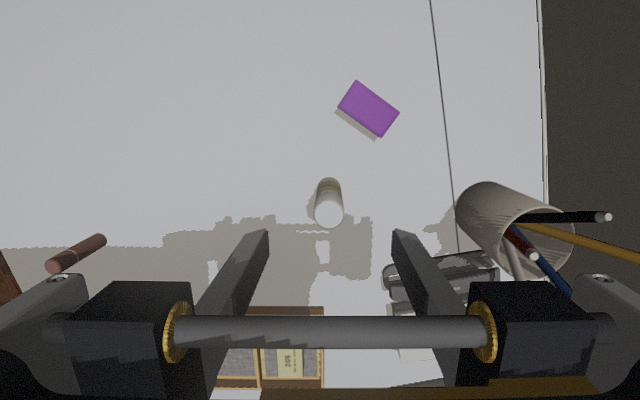

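The glue stick cap, at (329,212), is centred between the fingers. The pen cup on the right is tall, so I'll check the clearance for the gripper body.

Run:
```python
from h import *
s=get_state(); d=wristcam(grab("wrist"),s)
print((atz(d,329,212,.089)*1000).round(1))
d=dict(np.load("top.npz"))
q=[dep(d,u,v) for u in range(380,460) for v in range(60,150)]
q=np.array([p for p in q if .08<p[2]<.4 and p[0]<.95])*1000
m=q[np.linalg.norm(q[:,:2]-[704,-91],axis=1)>25]
print(len(m),m.min(0).round(),m.max(0).round()); c=m[m[:,2]>110]; print(c.min(0).round(),c.max(0).round())
```

```text
[704.  -89.3  89. ]
1586 [ 828. -274.   80.] [942. -49. 175.]
[ 828. -264.  110.] [942. -49. 175.]
```

There is over 30 mm of clearance. I'll lower to z of about 38 mm and grip.

Request:
step_arm --steps '[[[-2, -2, -35], [0, 0, 0], 0.7], [[-2, -2, -70], [0, 0, 0], 0.6], [[-2, -2, -100], [0, 0, 0], 0.4], [[-2, -2, -112], [0, 0, 0], 0.1], [[-2, -2, -112], [0, 0, 0], 0.1], [[-2, -2, -112], [0, 0, 0], 0.1], [[-2, -2, -112], [0, 0, 0], 0.1], [[-2, -2, -112], [0, 0, 0], 0.1]]'

```text
time_s: 18.98
ee_pos: [0.7032, -0.0931, 0.0416]
orientation: [179.7, 0.0, 77.9]
ft_force: [0.6, -0.1, -0.3]
finger_gap: 0.27
gripper_force: 10.3
```

Request:
step_arm --steps '[[[0, 0, 0], [0, 0, 0], 0.1], [[0, 0, 0], [0, 0, 0], 0.1], [[0, 0, 0], [0, 0, 0], 0.1], [[0, 0, 0], [0, 0, 0], 0.1]]' --force 20

```text
time_s: 19.32
ee_pos: [0.7032, -0.093, 0.0415]
orientation: [179.7, 0.0, 77.9]
ft_force: [-1.0, -0.2, 7.6]
finger_gap: 0.271
gripper_force: 20.0
```

Request:
step_arm --steps '[[[0, 0, 20], [0, 0, 0], 0.1], [[0, 0, 45], [0, 0, 0], 0.1], [[0, 0, 65], [0, 0, 0], 0.1], [[-25, -26, 65], [0, 0, 0], 0.1], [[-50, -52, 65], [0, 0, 0], 0.1], [[-75, -78, 65], [0, 0, 0], 0.1], [[-100, -104, 65], [0, 0, 0], 0.1], [[-125, -130, 65], [0, 0, 0], 0.1]]'

```text
time_s: 19.98
ee_pos: [0.5754, -0.2232, 0.1042]
orientation: [179.9, 0.0, 78.0]
ft_force: [0.6, -0.3, 0.4]
finger_gap: 0.267
gripper_force: 20.0
```

Request:
step_arm --steps '[[[-22, -22, 0], [0, 0, 0], 0.1], [[-42, -39, 0], [0, 0, 0], 0.1], [[-42, -39, -10], [0, 0, 0], 0.1], [[-42, -39, -30], [0, 0, 0], 0.1], [[-42, -39, -45], [0, 0, 0], 0.1], [[-42, -39, -45], [0, 0, 0], 0.1], [[-42, -39, -45], [0, 0, 0], 0.1]]'

```text
time_s: 20.57
ee_pos: [0.5343, -0.2605, 0.0578]
orientation: [-179.9, -0.1, 78.0]
ft_force: [0.5, -0.9, -0.4]
finger_gap: 0.265
gripper_force: 20.0
```

Run:
```python
from h import *
s=get_state(); d=grab("wrist"); save(d,"pics/w10.png"); print(s["ee_pos"],s["orientation"],s["finger_gap"])
```

```text
[ 0.53430894 -0.26049029  0.0578063 ] [-1.79915247e+02 -5.11194450e-02  7.79504120e+01] 0.2649436689988583
```

View pics/w10.png

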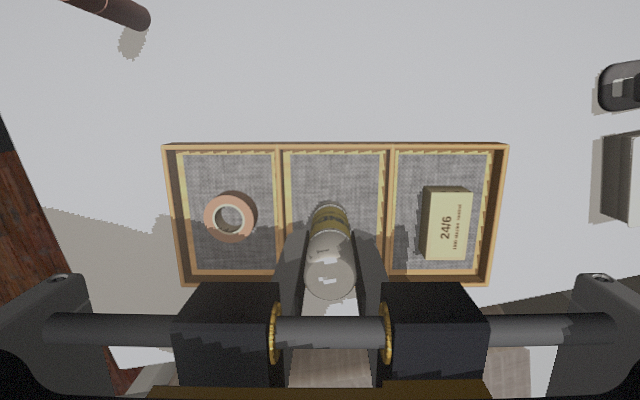

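The glue stick is held upright over the middle compartment. The tape (230,216) and staple box (447,222) are flat in the ends. I'll lower it gently to contact.

Request:
step_arm --steps '[[[2, 0, -5], [0, 0, 0], 0.1], [[2, 0, -9], [0, 0, 0], 0.1], [[2, 0, -11], [0, 0, 0], 0.1], [[2, 0, -12], [0, 0, 0], 0.1], [[2, 0, -12], [0, 0, 0], 0.1], [[2, 0, -12], [0, 0, 0], 0.1]]'

```text
time_s: 21.12
ee_pos: [0.5365, -0.2614, 0.0465]
orientation: [180.0, 0.0, 77.9]
ft_force: [-0.1, -0.7, -0.8]
finger_gap: 0.268
gripper_force: 20.0
```

Request:
step_arm --steps '[[[0, 0, -1], [0, 0, 0], 0.1], [[0, 0, -1], [0, 0, 0], 0.1], [[0, 0, -2], [0, 0, 0], 0.1], [[0, 0, -2], [0, 0, 0], 0.1], [[0, 0, -2], [0, 0, 0], 0.1]]'

```text
time_s: 21.53
ee_pos: [0.5366, -0.2615, 0.0455]
orientation: [-180.0, 0.0, 77.9]
ft_force: [-1.9, 0.4, 5.5]
finger_gap: 0.269
gripper_force: 20.0
```

Contact at z = 45.5 with a 5.5 N upward force. I'll open symmetrically, wait, and then rise straight up.

Request:
step_arm --steps '[[[0, 0, 0], [0, 0, 0], 0.29], [[0, 0, 0], [0, 0, 0], 0.33], [[0, 0, 0], [0, 0, 0], 0.45], [[0, 0, 0], [0, 0, 0], 0.5], [[0, 0, 0], [0, 0, 0], 0.5], [[0, 0, 20], [0, 0, 0], 0.5], [[0, 0, 55], [0, 0, 0], 0.5], [[0, 0, 95], [0, 0, 0], 0.5]]'

```text
time_s: 22.2
ee_pos: [0.5347, -0.2601, 0.1379]
orientation: [-179.7, -0.1, 77.9]
ft_force: [1.5, -0.2, -0.3]
finger_gap: 0.503
gripper_force: 0.0
```

Request:
step_arm --steps '[[[0, 0, 40], [0, 0, 0], 0.5], [[-10, 35, 60], [0, 0, 0], 0.5], [[-20, 70, 60], [0, 0, 0], 0.5], [[-30, 110, 60], [0, 0, 0], 0.5], [[-40, 150, 60], [0, 0, 0], 0.5], [[-50, 190, 60], [0, 0, 0], 0.5], [[-50, 190, 60], [0, 0, 0], 0.5], [[-50, 190, 60], [0, 0, 0], 0.5]]'

```text
time_s: 22.87
ee_pos: [0.4861, -0.0698, 0.1995]
orientation: [180.0, 0.0, 78.1]
ft_force: [-0.0, 0.1, 0.3]
finger_gap: 0.5
gripper_force: 0.0
```

Run:
```python
from h import *
s=get_state(); d=grab("scene"); save(d,"pics/f2.png",(220,130,540,330),2.5); print(s["ee_pos"])
```

```text
[ 0.48607082 -0.06983422  0.19952937]
```

View pics/f2.png

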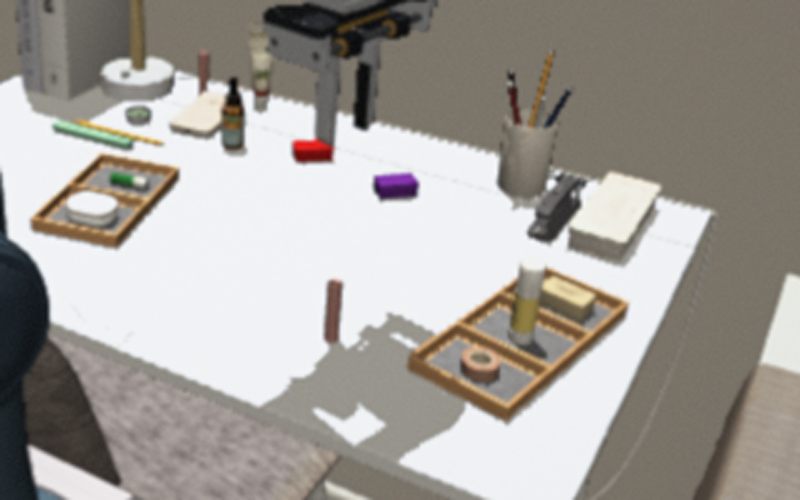

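The scene shows both kits complete: the glue stick upright at (526,303) between the tape and the staple box, with the case and battery in the other tray. The lip balm and dropper are still standing where they were.

```bash
python3 -c "
from bench import job_done; print(job_done())"
```

```text
the job is handed in; nothing more can be done
None
```

Both kits are made up and the job is handed in at about 23 s of the 128 s limit; the final picture showed all five parts in their compartments and the lip balm and dropper undisturbed (the phone was out of frame and never approached), but the hand-in returned no verdict.

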